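# Seal the peach block chamber with its T-handle latch

### The job

Seal the block chamber that holds the peach cassettes: turn the T-handle on its lid clockwise (seen from above) as far as it goes, a little under a quarter turn, so that the gasketed lid is drawn down tight, and let go of it. Leave the T-handle of the chamber with the white cassettes as it is.

Things in the scene. Friction and masses are not known exactly. Their poses are not given: they have to be found in the camera images.
- peach_grip (a point): Centre of the black T-handle bar (64 long, 14 wide, 16 mm high) on the lid of the peach chamber. x along the bar, y across it (pinch this way), z up along the 12 mm stem, its turning axis. About 130 mm above the table, bar's underside 26 mm above the lid. It sinks about 5 mm (and shifts under 4 mm) over the full turn. Stem is 35 mm from the lid edge opposite the hinge.
- peach_latch (a joint): Turn of that T-handle, rad, growing clockwise seen from above: 0 loose (bar points at the hinge), 1.57 the stop, sealed (bar parallel to the hinge, ends at two green marks). Starts at 0 to 0.25. Takes about 0.15 N m, stays where left, and draws the lid down evenly as it turns.
- peach_lid (a joint): Grey lid (140 x 140 x 10 mm, hinge on the side away from the robot) of a white box 80 mm high with black gasket and peach side bands, yawed up to 0.5 rad; three peach cassettes (40 x 28 x 6 mm) are fixed on it, 55 mm from the stem. Value: opening in rad, about 0.04 at the start (6 mm at the front edge), 0 tight. Only the T-handle draws it down.
- white_latch (a joint): T-handle turn (rad, same sense) of the other chamber, which is equal but has white cassettes on its lid and white side bands. The two chambers stand left and right of the table's middle, either way round. It starts at 0 to 0.25 and is to stay as it is.

How it is judged:
At the end, for the whole second after the job is handed in: The peach chamber's T-handle is turned to within about 15 degrees of its stop (joint above 1.3 rad), its lid is drawn down onto the gasket (below 0.012 rad, about 1.7 mm at the front edge), and the white chamber's T-handle has not been turned past 0.4 rad (value of joint peach_latch above 1.3 rad and value of joint peach_lid below 0.012 rad and value of joint white_latch below 0.4 rad); the robot touches nothing.
It fails at once if the white chamber's T-handle is turned past 0.4 rad (value of joint white_latch above 0.4 rad).
It also fails if it takes over 32 s, if anything falls off the work surface, if the arm or the gripper's body presses on something with over 40 N, if the wrist force passes 120 N, or if a joint passes its speed limit or range.

### The arm

A 6-joint arm with a two-finger parallel gripper is mounted at the origin on the work surface. World frame = base frame: x ahead of the robot, y to its left, z up, the work surface at z = 0. Lengths are in m, angles in rad, forces in N, time in s.
With the tool pointing down it reaches from about 0.325 to 0.775 m from the base axis. Payload 9.3 kg.
Tool frame: the origin (TCP) lies at the very end of the fingers, on their centre line; the grasp point (between the pads) lies 19 mm behind it; z points along the fingers, y is the line along which they close (so a half turn about z gives the same grasp; the last joint's range is limited). The gripper opens to 85 mm and grips with 20 to 120 N. Pads are 22 mm wide; open, the fingers measure 114 mm over their backs; the gripper's body (76 mm by 85 mm) begins 54 mm behind the grasp point. The pads swing forward as they close: fully open they stand 13 mm farther back than shut.
Start: joints at [1.15, 0.259, 0.021, 1.334, 0, 1.418], TCP at [0.146, 0.53, 0.231] pointing down, gripper open.
Joint ranges: [-3.04, 3.04], [-0.91, 1.82], [-1.04, 1.36], [-1.92, 1.95], [-1.52, 1.45], [-3.14, 3.14]. Speed limits (rad/s): [2.22, 2.22, 2.79, 3.14, 3.14, 3.14].

### API

Orientations are given as a 3x3 rotation matrix whose columns are the frame's x, y, z axes.
In Python, from bench import arm, let_go, clamp, get_image, order gives the robot as it stands. Calls block until the motion is done:
- arm.movep(position, orientation): joint-space move of the TCP to a pose.
- arm.line_to(position, orientation=None, feed=0.15, max_force=None): straight line of the TCP; orientation=None keeps the orientation; feed is the mean speed in m/s. With max_force (N) it stops when the force on the tool has changed by that much, and returns True; else False.
- arm.move_j(angles): joint-space move.
- let_go() and clamp(grip_force=None): open the fingers fully, or close them until they stop; grip_force is the grip in N (None keeps the last).
- arm.dwell(seconds).
- arm.inverse_kinematics(position, orientation): joint angles nearest the present ones, or None.
- get_image(name): name is "scene" or "side" or "wrist"; returns a dict with "color" (480x640x3 uint8, red, green, blue), "fx", "fy", "cx", "cy" (pixels), "world_from_camera" (4x4, takes a point from camera to world coordinates). Camera axes: x right, y up, looking along -z (the intrinsics and any distortion apply to the point x, -y, -z); pixel columns grow to the right and rows downward; lengths in m; the calibration is good to about 2 mm. A picture is of the moment at which its call begins. There is no depth.
A pose or a line that the arm cannot do raises arm.Unreachable and nothing moves.
- order.sign_off(): hands the job in; it is judged then, once.
Readings, each from a call of its own:
- arm.current_time(): time.
- arm.current_joint_positions(): joint angles.
- arm.current_joint_vel(): joint speeds.
- arm.current_effort(): joint torques, N m.
- arm.current_eef_pos(): TCP position.
- arm.current_eef_rot(): TCP orientation.
- arm.current_wrist_force(): force on the tool from outside, world axes, zero at the start.
- arm.current_ft_torque(): the same for the moment, N m.
- arm.current_grip_width(): opening from 0.0 (shut) to 1.0 (fully open).
- arm.current_finger_force(): force on a finger pad.
Only numpy, scipy, OpenCV 4.12 (cv2) and the standard library are available. Lean on these libraries where they do the work, as an engineer would, in place of code of your own. Each camera call takes 0.05 s, during which the arm holds its last target. There are 200 camera calls.

## Working session

There is one attempt and no reset: what is moved stays moved. The work goes in short steps, each a Python script; the robot and the scene stay as the last script left them, time stands still between calls to the robot, and variables do not carry over. Pictures are saved under pics/ and viewed, at most 10 in all, crops included, and the job is handed in when it is done.

```bash
mkdir -p pics; python3 - <<'E'
from bench import *
import cv2,pickle
for n in("scene","side"):
    d=get_image(n); cv2.imwrite(f"pics/{n}0.png",d["color"][:,:,::-1]); pickle.dump({k:v for k,v in d.items()},open(f"{n}0.pkl","wb"))
    print(n,d["fx"],d["cx"],d["cy"],d["world_from_camera"].round(3).tolist(),[k for k in d])
print(arm.current_time())
E
```

```text
scene 573.1711752488235 311.6703362364863 237.98578653010932 [[0.888, -0.367, 0.277, 0.772], [0.46, 0.693, -0.555, -0.481], [0.012, 0.62, 0.785, 0.841], [0.0, 0.0, 0.0, 1.0]] ['color', 'fx', 'fy', 'cx', 'cy', 'world_from_camera']
side 461.81254088681686 323.07345875507406 237.87022556812195 [[-0.832, 0.336, -0.441, 0.221], [-0.554, -0.482, 0.678, 0.485], [0.015, 0.809, 0.588, 0.56], [0.0, 0.0, 0.0, 1.0]] ['color', 'fx', 'fy', 'cx', 'cy', 'world_from_camera']
0.1
```

View pics/scene0.png

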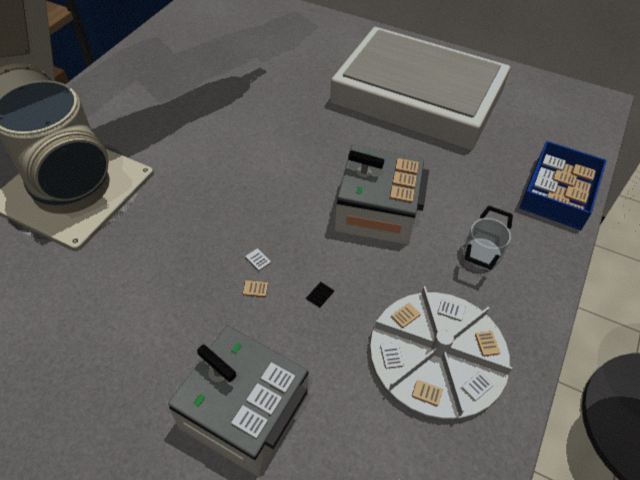

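View pics/side0.png

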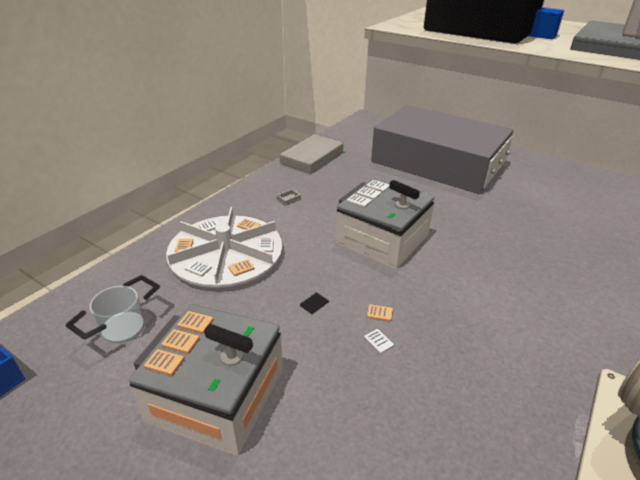

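The peach chamber is on the left: its bar runs about (350,155)-(383,162) in the scene view and (208,332)-(249,343) in the side view. I'll zoom in on both to read the ends precisely.

```bash
python3 - <<'E'
import cv2,numpy as np
a=cv2.imread("pics/scene0.png")[135:235,325:435]; b=cv2.imread("pics/side0.png")[305:405,130:290]
f=lambda i,s:cv2.resize(i,None,fx=s,fy=s,interpolation=cv2.INTER_CUBIC)
A=f(a,3);B=f(b,2.9)
c=np.zeros((300,330+B.shape[1],3),np.uint8);c[:,:330]=A;c[:B.shape[0],330:]=B
cv2.imwrite("pics/crop.png",c);print(c.shape)
E
```

```text
(300, 794, 3)
```

View pics/crop.png

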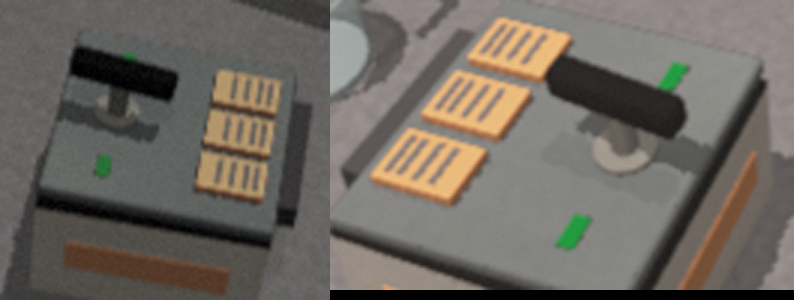

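The crop shows the bar centre near scene (366.3,159) and side (228.6,337.4), with the marks at scene (359.3,190.3) and side (248.6,331.6) and (214.1,385).

```bash
cat > geo.py <<'E'
import pickle,numpy as np
def ray(d,p):
    T=np.array(d["world_from_camera"]); v=np.array([(p[0]-d["cx"])/d["fx"],-(p[1]-d["cy"])/d["fy"],-1.])
    v=T[:3,:3]@v; return T[:3,3],v/np.linalg.norm(v)
def atz(d,p,z): o,v=ray(d,p); return o+v*(z-o[2])/v[2]
def tri(*dp):
    A=0;b=0
    for d,p in dp:
        o,v=ray(d,p);P=np.eye(3)-np.outer(v,v);A=A+P;b=b+P@o
    return np.linalg.solve(A,b)
E
python3 - <<'E'
from geo import *
S=pickle.load(open("scene0.pkl","rb"));D=pickle.load(open("side0.pkl","rb"))
np.set_printoptions(precision=4,suppress=True)
print("c",tri((S,(366.3,159)),(D,(228.6,337.4))))
a=(S,(349.2,155.2));b=(S,(384,162.7));e=(D,(206,331.6));f=(D,(251.7,343.6))
for x,y in((a,f),(b,e)):print("end",tri(x,y),atz(*x,.13),atz(*y,.13))
print("m",tri((S,(359.3,190.3)),(D,(214.1,385))),atz(D,(214.1,385),.096),atz(D,(248.6,331.6),.096),atz(S,(359.3,190.3),.096))
# bench pose
E
```

```text
c [0.5242 0.2258 0.1297]
end [0.4937 0.2186 0.1314] [0.4935 0.2202 0.13  ] [0.4942 0.2175 0.13  ]
end [0.555  0.2336 0.128 ] [0.5559 0.2319 0.13  ] [0.553  0.2347 0.13  ]
m [0.5285 0.2388 0.0442] [0.5107 0.2697 0.096 ] [0.5327 0.1829 0.096 ] [0.534  0.1809 0.096 ]
```

The two views agree: bar centre is (0.524,0.226,0.130), the midpoint of the marks is (0.522,0.226), and the hinge direction is about 14°. Next I check IK, approach, and grasp.

```bash
cat >> geo.py <<'E'
def R(bar,flip):  # bar direction angle (deg); tool x along +-bar, z down
    t=np.radians(bar+180*flip); x=np.array([np.cos(t),np.sin(t),0]); z=np.array([0,0,-1.]); return np.column_stack([x,np.cross(z,x),z])
E
python3 - <<'E'
from bench import *
from geo import *
np.set_printoptions(precision=3,suppress=True)
c=np.array([.5235,.226,.112]); best=None
for fl in(0,1):
    q=[arm.inverse_kinematics(c,R(b,fl)) for b in(13.8,-80)]
    print(fl,q)
    if all(x is not None for x in q):
        m=max(abs(x[5]) for x in q)
        if best is None or m<best[0]: best=(m,fl)
fl=best[1];print(best)
arm.movep(c+[0,0,.1],R(13.8,fl))
d=get_image("wrist");import cv2;cv2.imwrite("pics/w1.png",d["color"][:,:,::-1])
hit=arm.line_to(c,feed=.08,max_force=8)
print(hit,arm.current_eef_pos(),arm.current_wrist_force(),arm.current_time())
if not hit:
    clamp(40);print(arm.current_grip_width(),arm.current_finger_force(),arm.current_wrist_force(),arm.current_ft_torque(),arm.current_time())
open("fl","w").write(str(fl))
E
```

```text
0 [array([ 0.26 ,  0.352, -0.155,  1.063,  0.   , -3.122]), array([ 0.26 ,  0.352, -0.155,  1.063,  0.   , -1.485])]
1 [array([ 0.26 ,  0.352, -0.155,  1.063,  0.   ,  0.02 ]), array([ 0.26 ,  0.352, -0.155,  1.063,  0.   ,  1.657])]
(np.float64(1.656657829813346), 1)
False [0.524 0.226 0.113] [-0.338 -0.431  0.616] 3.3167
0.1591850656744005 38.55203926563263 [0.493 0.015 2.019] [-0.019 -0.247 -0.195] 3.975
```

View pics/w1.png

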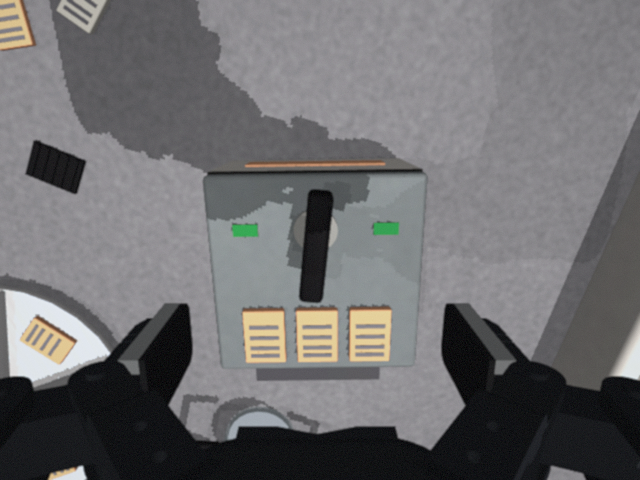

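The wrist picture shows the bar (316,245) centred between the fingers and nearly pointing at the hinge. The 13.5 mm grip width matches the bar, so it's held. Now the turn.

```bash
python3 - <<'E'
from bench import *
from geo import *
np.set_printoptions(precision=2,suppress=True)
fl=int(open("fl").read()); c=np.array(arm.current_eef_pos()); h=np.array([np.cos(.247),np.sin(.247),0])
for s in np.linspace(0,1,9)[1:]:
    arm.movep(c-[0,0,.0045*s]-.0018*s*h,R(13.8-89*s,fl))
    f=np.array(arm.current_wrist_force());t=np.array(arm.current_ft_torque());print(round(s,2),f,t,arm.current_grip_width(),arm.current_time())
    if np.linalg.norm(f)>50 or abs(t[2])>2.5: break
d=get_image("side");import cv2;cv2.imwrite("pics/s1.png",cv2.resize(d["color"][260:460,100:340,::-1],None,fx=3,fy=3))
E
```

```text
0.12 [-1.57  0.38  1.98] [-0.07  0.08 -0.17] 0.15044837665486896 4.2833
0.25 [-0.89  1.32  1.91] [-0.01 -0.03 -0.19] 0.1543286105733735 4.5917
0.38 [-1.01  0.83  2.77] [ 0.02 -0.   -0.14] 0.16026078162741486 4.9
0.5 [-1.27  2.28  2.03] [ 0.24 -0.06 -0.17] 0.15464888637370885 5.2083
0.62 [-1.55  4.97  1.98] [ 0.58 -0.04 -0.19] 0.1569822796317425 5.5167
0.75 [0.4  5.41 2.14] [ 0.63 -0.08 -0.14] 0.15317936899695325 5.825
0.88 [-0.09  4.95  1.46] [ 0.79 -0.2  -0.2 ] 0.15888695862859195 6.1333
1.0 [0.72 6.06 1.12] [ 0.71 -0.27 -0.13] 0.1534853009312359 6.4417
```

View pics/s1.png

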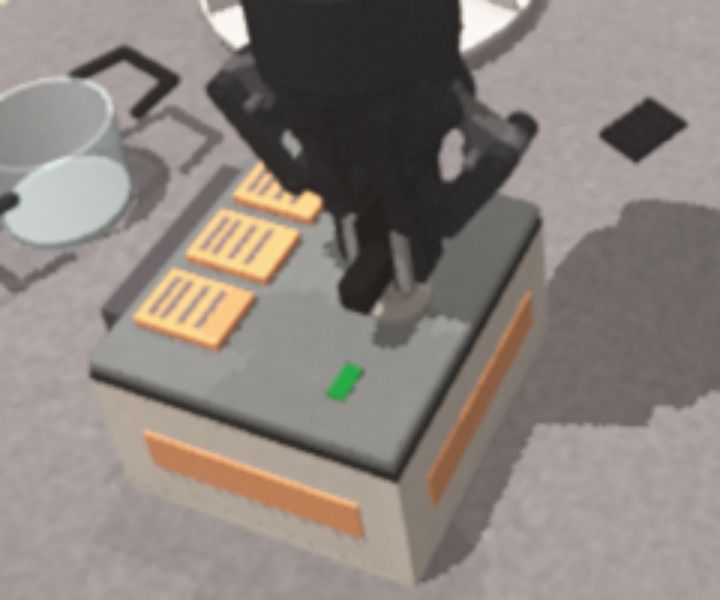

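The side view shows the bar turned towards the near green mark (345,380), and the lid looks nearly closed. The torque hasn't risen yet, so I'll turn a few more degrees until it hits the stop, then release and look.

```bash
python3 - <<'E'
from bench import *
from geo import *
import cv2
np.set_printoptions(precision=2,suppress=True)
fl=int(open("fl").read()); c=np.array(arm.current_eef_pos())
for a in(2,4,6,8):
    arm.movep(c,R(-75.2-a,fl)); t=arm.current_ft_torque()[2];print(a,t,arm.current_wrist_force())
    if abs(t)>.6: break
let_go(); print(arm.current_wrist_force())
arm.line_to(c+[0,0,.11],feed=.1)
arm.dwell(.3)
print(arm.current_wrist_force(),arm.current_time())
d=get_image("wrist");cv2.imwrite("pics/w2.png",d["color"][:,:,::-1])
E
```

```text
2 0.6996495450994531 [0.01 3.63 1.22]
[-0.08 -0.38  0.41]
[ 0.44 -0.76  0.06] 8.9833
```

View pics/w2.png

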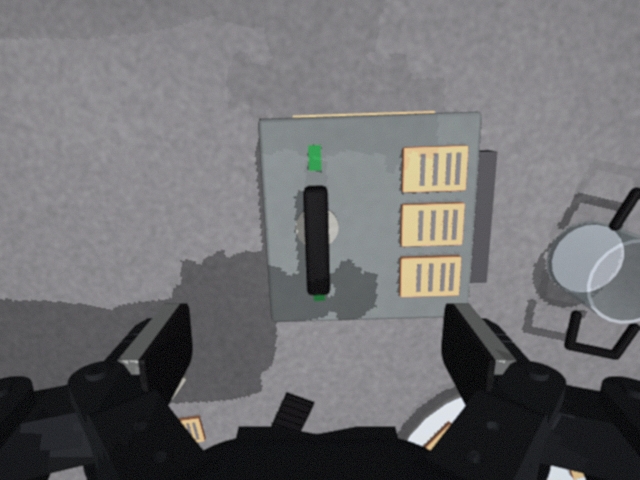

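The wrist view shows the bar (316,240) lined up with both green marks (315,158) and (320,297). The torque jumped at the stop, and the gripper is clear of the handle.

```bash
python3 -c "
from bench import *
print(order.sign_off())"
```

```text
the job is handed in; nothing more can be done
None
```

The peach chamber's T-handle is turned to its stop, with the bar lined up on both green marks, and the gripper has let go; I never went near the white chamber, and the job was handed in after about 9 s, with no verdict returned.

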